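# Sort bearing balls from T-nuts on a tipping tray

### The arm

A 6-joint arm with a two-finger parallel gripper is mounted at the origin on the work surface. World frame = base frame: x ahead of the robot, y to its left, z up, the work surface at z = 0. Lengths are in m, angles in rad, forces in N, time in s.
With the tool pointing down it reaches from about 0.375 to 0.75 m from the base axis. Payload 9 kg.
Tool frame: the origin (TCP) lies at the very end of the fingers, on their centre line; the grasp point (between the pads) lies 19 mm behind it; z points along the fingers, y is the direction in which the jaws open and shut (so a half turn about z gives the same grasp; the last joint's range is limited). The gripper opens to 85 mm and grips with 20 to 120 N. Pads are 22 mm wide; open, the fingers measure 114 mm over their backs; the gripper's body (76 mm by 85 mm) begins 54 mm behind the grasp point. The pads swing forward as they close: fully open they stand 13 mm farther back than shut.
Start: joints at [1.031, 0.104, 0.097, 1.564, 0, 1.353], TCP at [0.19, 0.569, 0.231] pointing down, gripper open.
Joint ranges: [-2.99, 2.99], [-0.84, 1.86], [-1.1, 1.16], [-1.84, 2.11], [-1.51, 1.56], [-3.14, 3.14]. Speed limits (rad/s): [2.22, 2.22, 2.57, 3.14, 3.14, 3.14].

### API

Orientations are given as a unit quaternion [w, x, y, z].
In Python, from rig import r, effector, sense, imaging, ticket, spotter gives the robot as it stands. Calls block until the motion is done:
- r.movep(position, orientation): joint-space move of the TCP to a pose.
- r.move_linear(position, speed=0.15, attitude=None, until_force=None): straight line of the TCP; attitude=None keeps the orientation; speed is the mean speed in m/s. With until_force (N) it stops when the force on the tool has changed by that much, and returns True; else False.
- r.move_j(angles): joint-space move.
- effector.ungrasp() and effector.grasp(newtons=None): open the fingers fully, or close them until they stop; newtons is the grip in N (None keeps the last).
- r.wait(seconds).
- r.ik(position, orientation): joint angles nearest the present ones, or None.
- sense(): the state.
- imaging.read_camera(name): name is "side" or "top"; returns a dict with "pixels" (480x640x3 uint8, blue, green, red), "depth" (480x640 float32, m along the optical axis (not along the pixel's ray), 0 where there is no reading), "mtx" (3x3 intrinsics, pixels), "dist" ([k1, k2, p1, p2, k3] as OpenCV has them; the pictures are not rectified), "world_to_cam" (4x4, takes a point from world to camera coordinates). Camera axes: x right, y up, looking along -z (the intrinsics and any distortion apply to the point x, -y, -z); pixel columns grow to the right and rows downward; lengths in m; the calibration is good to about 2 mm. A picture is of the moment at which its call begins.
A pose or a line that the arm cannot do raises r.Unreachable and nothing moves.
- ticket.close_job(): hands the job in, once; it reports no verdict.
Trained networks look in a picture, given as the dict that the camera call returned (one of the last four; its "shot" number tells which), for a name from the list of things; names that differ only in an ending like _2 or _b are one class to them, and where a whole thing is asked for, a point or a joint stands for the part that bears it (a point fixed in the world has none). Each returns a list of dicts, best first, with "p" (0 to 1); they miss things now and then, are a little off and sometimes report something else, mostly with a low value. They report only what shows in the picture. A call takes as long as a camera call.
- spotter.search_frame(picture, query): "centre" ([x, y, z] in m, in world coordinates, good to about 4 mm: the middle of the surface that is visible of it).
- spotter.place_of(picture, query): "centre" ([x, y, z] in m, in world coordinates, good to about 4 mm: a listed point, or the origin of a listed thing).
The state is a dict: "t": time; "qpos": joint angles; "joint_velocities": joint speeds; "joint_efforts": joint torques, N m; "eef_pos": TCP position; "tool_rot": TCP orientation; "force": force on the tool from outside, world axes, zero at the start; "torque": the same for the moment, N m; "gripper_width": finger opening in m.
Only numpy, scipy, OpenCV 4.12 (cv2) and the standard library are available. Lean on these libraries where they do the work, as an engineer would, in place of code of your own. Each camera call takes 0.05 s, during which the arm holds its last target.

### The job

Bearing balls and T-nuts are mixed on the sorting tray. Carry the loaded tray by its bridge handle onto the tipping stand, rod in the two V-notches and lip over the catch box, and let go; then take the upright handle at its tail and tip it there so the balls roll into the catch box while both nuts stay on the tray. Lower the tray again, let go, and put both nuts into the yellow bin; spill nothing and leave the chuck key, lifting magnet and oil bottle where they are.

Things in the scene. Friction and masses are not known exactly. Their poses are not given: they have to be found in the camera images.
- tray_bail (a point): Centre of the grip bar of the red bridge handle over the loose tray (0.35 to 0.5 kg empty, under 0.9 kg loaded). Axes are the tray's: x to the open lip, y across, z up. The bar runs along y: 12 mm thick (x), 24 mm tall, 144 mm clear length; the undersides of the feet lie 80 mm below this point. The loaded tray balances within 25 mm of the bar. It starts level on the bench, lip roughly away from the robot.
- tray_floor (a point): Middle of the tray's floor top: x +40, z -50.6 mm from the bridge bar's centre, axes the tray's. The green floor is 144 mm wide inside and runs from 115 mm behind here to 115 mm ahead (lip), rising 2 deg (3.5 mm per 100 mm) towards the lip, so it leans back when the tray is level. Side walls 18 mm; V wall at the tail; no wall at the lip. 7 mm high rails at y +/-28 mm make a lane for the balls, with a funnel at x -60 to 0 here.
- tray_tail (a point): Centre of the red upright fin handle at the tray's tail (x -105, z -25 mm from the bridge bar's centre, axes as the tray's): 10 mm thick across (y), 30 mm long in x, its top 22 mm above this point; free all round for fingers closing along y.
- tray_rod (a point): Centre of the steel cross rod under the tray floor (x +95, z -58 mm from the bridge bar's centre), 10 mm diameter along y; its ends stick out 35 mm beyond each side wall. It is the tray's pivot on the stand. Seated, the tray is tail-heavy: it lies level by itself, 2 to 5 N up at the tail fin tip it about the rod, and it comes back when lowered.
- stand: Fixed grey tipping stand, base about 390 x 216 mm, catch box at its +x end. Origin on the bench straight below the bridge bar's centre when the tray is seated; x points to the catch box. The seated tray's axes match these: feet level at 63 mm (bar centre 143 mm) above the bench, rod in the two V-notches, tail foot on a rubber rest bar at x -60 mm. The tray (154 mm wide) goes between cheeks 176 mm apart.
- stand_cradle (a point): Point midway between the two V-notches where the rod's centre comes to rest: x +95, z 85 mm in the stand's frame. V mouth 45 mm wide, 27 mm above; notches at y +/-88 to 100 mm.
- catch_box (a point): Centre of the inner floor of the blue catch box on the stand (x +215, z 14 mm in the stand's frame): inside 145 x 130 mm, near wall 36 mm, sides 61 mm, clear far board 101 mm above its floor. It lies below the seated tray's lip.
- nut_bin_in (a point): Centre of the inner floor (4 mm above the bench) of the fixed yellow bin for the nuts: outside 120 (x) x 96 (y) x 48 mm high, walls 4 mm.
- tray: The tray itself: origin 80 mm below tray_bail, at the level of the feet's undersides; same axes.
- ball0_center (a point): Centre of a steel bearing ball, 24 mm diameter, 57 g, lying on the rear half of the tray. Balls stay put on the level tray and start to roll to the lip when the tray is tipped about 6 to 8 deg lip-down.
- ball1_center (a point): Centre of a steel bearing ball, 24 mm diameter, 57 g, lying on the rear half of the tray. Balls stay put on the level tray and start to roll to the lip when the tray is tipped about 6 to 8 deg lip-down.
- ball2_center (a point): Centre of a steel bearing ball, 24 mm diameter, 57 g, lying on the rear half of the tray. Balls stay put on the level tray and start to roll to the lip when the tray is tipped about 6 to 8 deg lip-down.
- nut0_center (a point): Centre (half-way up) of a dark steel T-nut, about 80 g, lying flat on the right (-y) front part of the tray: 30 mm long (its x, roughly the tray's x), flange 24 mm wide (y) and 10 mm high, neck 14 mm wide to 18 mm high; both end faces (+/-x) are plain and full height, so it is gripped 30 mm wide along x. Nuts stay on the tray up to about 25 deg of tip and slide beyond about 30 deg.
- nut1_center (a point): Centre (half-way up) of a dark steel T-nut, about 80 g, lying flat on the left (+y) front part of the tray: 30 mm long (its x, roughly the tray's x), flange 24 mm wide (y) and 10 mm high, neck 14 mm wide to 18 mm high; both end faces (+/-x) are plain and full height, so it is gripped 30 mm wide along x. Nuts stay on the tray up to about 25 deg of tip and slide beyond about 30 deg.
- chuck_key: Bystander: steel T-handled chuck key lying on the bench, 150 mm long.
- magnet: Bystander: orange lifting magnet, 90 x 60 mm, 107 mm high with its loop.
- oil_bottle: Bystander: white oil bottle, 60 mm diameter, 150 mm high.

How it is judged:
On the way, in this order (a step that is already met when the one before it is completed fails the run):
1. the loaded tray is lifted off the bench by its bridge handle (height (world z) of tray above 0.03 m and distance between the grasp point and tray_bail below 0.075 m and contact force between the fingers and tray above 0.3 N and x of ball0_center in the frame of tray_bail between -0.1 and 0.165 m and y of ball0_center in the frame of tray_bail between -0.077 and 0.077 m and z of ball0_center in the frame of tray_bail between -0.075 and -0.01 m and x of ball1_center in the frame of tray_bail between -0.1 and 0.165 m and y of ball1_center in the frame of tray_bail between -0.077 and 0.077 m and z of ball1_center in the frame of tray_bail between -0.075 and -0.01 m and x of ball2_center in the frame of tray_bail between -0.1 and 0.165 m and y of ball2_center in the frame of tray_bail between -0.077 and 0.077 m and z of ball2_center in the frame of tray_bail between -0.075 and -0.01 m and x of nut0_center in the frame of tray_bail between -0.1 and 0.165 m and y of nut0_center in the frame of tray_bail between -0.077 and 0.077 m and z of nut0_center in the frame of tray_bail between -0.075 and -0.01 m and x of nut1_center in the frame of tray_bail between -0.1 and 0.165 m and y of nut1_center in the frame of tray_bail between -0.077 and 0.077 m and z of nut1_center in the frame of tray_bail between -0.075 and -0.01 m), for 0.1 s.
2. the loaded tray stands on the stand, rod in the notches, level, let go, all balls and nuts on it (distance between tray_rod and stand_cradle below 0.012 m and angle between tray_bail's own z axis and vertical below 0.05 rad and angle between the x axis of tray_bail and the x axis of stand, either way round below 0.15 rad and linear speed of tray below 0.03 m/s and contact force between the fingers and tray below 0.1 N and x of ball0_center in the frame of tray_bail between -0.1 and 0.165 m and y of ball0_center in the frame of tray_bail between -0.077 and 0.077 m and z of ball0_center in the frame of tray_bail between -0.075 and -0.01 m and x of ball1_center in the frame of tray_bail between -0.1 and 0.165 m and y of ball1_center in the frame of tray_bail between -0.077 and 0.077 m and z of ball1_center in the frame of tray_bail between -0.075 and -0.01 m and x of ball2_center in the frame of tray_bail between -0.1 and 0.165 m and y of ball2_center in the frame of tray_bail between -0.077 and 0.077 m and z of ball2_center in the frame of tray_bail between -0.075 and -0.01 m and x of nut0_center in the frame of tray_bail between -0.1 and 0.165 m and y of nut0_center in the frame of tray_bail between -0.077 and 0.077 m and z of nut0_center in the frame of tray_bail between -0.075 and -0.01 m and x of nut1_center in the frame of tray_bail between -0.1 and 0.165 m and y of nut1_center in the frame of tray_bail between -0.077 and 0.077 m and z of nut1_center in the frame of tray_bail between -0.075 and -0.01 m), for 0.2 s.
3. the tray is tipped lip-down on its rod, held by the tail handle, nuts still on it (distance between tray_rod and stand_cradle below 0.012 m and angle between tray_bail's own z axis and vertical above 0.09 rad and distance between the grasp point and tray_tail below 0.06 m and contact force between the fingers and tray above 0.3 N and x of nut0_center in the frame of tray_bail between -0.1 and 0.165 m and y of nut0_center in the frame of tray_bail between -0.077 and 0.077 m and z of nut0_center in the frame of tray_bail between -0.075 and -0.01 m and x of nut1_center in the frame of tray_bail between -0.1 and 0.165 m and y of nut1_center in the frame of tray_bail between -0.077 and 0.077 m and z of nut1_center in the frame of tray_bail between -0.075 and -0.01 m), for 0.1 s.
4. all balls are in the catch box, both nuts still on the tray, which is back level on the stand and let go (distance between tray_rod and stand_cradle below 0.012 m and angle between tray_bail's own z axis and vertical below 0.05 rad and angle between the x axis of tray_bail and the x axis of stand, either way round below 0.15 rad and linear speed of tray below 0.03 m/s and contact force between the fingers and tray below 0.1 N and x of ball0_center in the frame of catch_box between -0.073 and 0.078 m and y of ball0_center in the frame of catch_box between -0.066 and 0.066 m and z of ball0_center in the frame of catch_box between -0.005 and 0.05 m and x of ball1_center in the frame of catch_box between -0.073 and 0.078 m and y of ball1_center in the frame of catch_box between -0.066 and 0.066 m and z of ball1_center in the frame of catch_box between -0.005 and 0.05 m and x of ball2_center in the frame of catch_box between -0.073 and 0.078 m and y of ball2_center in the frame of catch_box between -0.066 and 0.066 m and z of ball2_center in the frame of catch_box between -0.005 and 0.05 m and x of nut0_center in the frame of tray_bail between -0.1 and 0.165 m and y of nut0_center in the frame of tray_bail between -0.077 and 0.077 m and z of nut0_center in the frame of tray_bail between -0.075 and -0.01 m and x of nut1_center in the frame of tray_bail between -0.1 and 0.165 m and y of nut1_center in the frame of tray_bail between -0.077 and 0.077 m and z of nut1_center in the frame of tray_bail between -0.075 and -0.01 m), for 0.2 s.
At the end, for the whole second after the job is handed in: All three balls lie in the catch box, both nuts lie at rest inside the yellow bin (not above its rim), and the tray stands level (within 3 deg) and at rest on the stand, its rod in the V-notches (within 12 mm), let go (distance between tray_rod and stand_cradle below 0.012 m and angle between tray_bail's own z axis and vertical below 0.05 rad and angle between the x axis of tray_bail and the x axis of stand, either way round below 0.15 rad and linear speed of each of tray, nut0, nut1 below 0.03 m/s and contact force between the fingers and tray below 0.1 N and x of ball0_center in the frame of catch_box between -0.073 and 0.078 m and y of ball0_center in the frame of catch_box between -0.066 and 0.066 m and z of ball0_center in the frame of catch_box between -0.005 and 0.05 m and x of ball1_center in the frame of catch_box between -0.073 and 0.078 m and y of ball1_center in the frame of catch_box between -0.066 and 0.066 m and z of ball1_center in the frame of catch_box between -0.005 and 0.05 m and x of ball2_center in the frame of catch_box between -0.073 and 0.078 m and y of ball2_center in the frame of catch_box between -0.066 and 0.066 m and z of ball2_center in the frame of catch_box between -0.005 and 0.05 m and x of nut0_center in the frame of nut_bin_in between -0.056 and 0.056 m and y of nut0_center in the frame of nut_bin_in between -0.044 and 0.044 m and z of nut0_center in the frame of nut_bin_in between -0.005 and 0.036 m and x of nut1_center in the frame of nut_bin_in between -0.056 and 0.056 m and y of nut1_center in the frame of nut_bin_in between -0.044 and 0.044 m and z of nut1_center in the frame of nut_bin_in between -0.005 and 0.036 m); the robot touches nothing.
It fails at once if the chuck key is pushed more than 30 mm (distance of chuck_key from where it was at the start of the episode above 0.03 m).
It fails at once if the magnet is pushed more than 30 mm (distance of magnet from where it was at the start of the episode above 0.03 m).
It fails at once if the oil bottle is pushed more than 30 mm (distance of oil_bottle from where it was at the start of the episode above 0.03 m).
It fails at once if a ball or nut is spilt onto the bench ((height (world z) of ball0_center below 0.017 m and horizontal distance between ball0_center and catch_box above 0.12 m and horizontal distance between ball0_center and nut_bin_in above 0.085 m) or (height (world z) of ball1_center below 0.017 m and horizontal distance between ball1_center and catch_box above 0.12 m and horizontal distance between ball1_center and nut_bin_in above 0.085 m) or (height (world z) of ball2_center below 0.017 m and horizontal distance between ball2_center and catch_box above 0.12 m and horizontal distance between ball2_center and nut_bin_in above 0.085 m) or (height (world z) of nut0_center below 0.017 m and horizontal distance between nut0_center and catch_box above 0.12 m and horizontal distance between nut0_center and nut_bin_in above 0.085 m) or (height (world z) of nut1_center below 0.017 m and horizontal distance between nut1_center and catch_box above 0.12 m and horizontal distance between nut1_center and nut_bin_in above 0.085 m)).
It also fails if it takes over 72 s, if anything falls off the work surface, if the arm or the gripper's body presses on something with over 40 N, if the wrist force passes 120 N, or if a joint passes its speed limit or range.

## Working session

There is one attempt and no reset: what is moved stays moved. The work goes in short steps, each a Python script; the robot and the scene stay as the last script left them, time stands still between calls to the robot, and variables do not carry over. Pictures are saved under pics/ and viewed, and the job is handed in when it is done.

```bash
ls; mkdir -p pics; cat > h.py <<'E'
from rig import r, effector, sense, imaging, ticket, spotter
import numpy as np, cv2
from scipy.spatial.transform import Rotation as R
np.set_printoptions(precision=4,suppress=True)
def down(yaw):  # tool z down, tool y axis direction at 'yaw' world (jaw axis)
    y=np.array([np.cos(yaw),np.sin(yaw),0]);z=np.array([0,0,-1.]);x=np.cross(y,z)
    q=R.from_matrix(np.c_[x,y,z]).as_quat();return [q[3],q[0],q[1],q[2]]
def quat(M):
    q=R.from_matrix(M).as_quat();return [q[3],q[0],q[1],q[2]]
def px2w(pic,u,v,d=None):
    K=np.array(pic['mtx']);D=np.array(pic['dist'],float)
    if d is None: d=float(pic['depth'][int(round(v)),int(round(u))])
    n=cv2.undistortPoints(np.array([[[u,v]]],float),K,D)[0,0]
    c=np.array([n[0]*d,-n[1]*d,-d,1]);return (np.linalg.inv(np.array(pic['world_to_cam']))@c)[:3]
def w2px(pic,P):
    W=np.array(pic['world_to_cam']);P=np.atleast_2d(P);c=(W[:3,:3]@P.T).T+W[:3,3]
    c=c*[1,-1,-1];return cv2.projectPoints(c,np.zeros(3),np.zeros(3),np.array(pic['mtx']),np.array(pic['dist'],float))[0][:,0]
def cloud(pic):
    K=np.array(pic['mtx']);D=np.array(pic['dist'],float);h,w=pic['depth'].shape
    uv=np.stack(np.meshgrid(np.arange(w),np.arange(h)),-1).reshape(-1,1,2).astype(float)
    n=cv2.undistortPoints(uv,K,D)[:,0];d=pic['depth'].reshape(-1)
    c=np.c_[n[:,0]*d,-n[:,1]*d,-d,np.ones(len(d))]
    P=(c@np.linalg.inv(np.array(pic['world_to_cam'])).T)[:,:3];P[d==0]=np.nan
    return P.reshape(h,w,3)
def save(pic,name): cv2.imwrite('pics/'+name,pic['pixels'])
E
python3 - <<'E'
from h import *
print(sense())
for n in ['top','side']:
    p=imaging.read_camera(n);save(p,n+'0.png')
    for q in ['tray_bail','tray_tail','tray_rod','tray_floor','stand','stand_cradle','catch_box','nut_bin_in','ball0_center','nut0_center','nut1_center','chuck_key','magnet','oil_bottle']:
        print(n,q,[(np.round(d['p'],2),np.round(d['centre'],4)) for d in spotter.place_of(p,q)][:4])
    np.savez('shot_'+n+'0.npz',**{k:p[k] for k in ['pixels','depth','mtx','dist','world_to_cam']})
E
```

```text
pics
{'t': 0.0, 'qpos': array([1.0313, 0.1047, 0.0964, 1.5639, 0.    , 1.3531]), 'joint_velocities': array([ 0.0008,  0.0023, -0.0018,  0.0019,  0.0012,  0.    ]), 'joint_efforts': array([  0.0004, -55.6931,  50.3649,   0.017 ,  -0.0003,   0.    ]), 'eef_pos': array([0.1896, 0.5689, 0.2305]), 'tool_rot': array([-0.0003,  0.1602,  0.9871, -0.0006]), 'force': array([-0.2929, -1.1051,  0.4391]), 'torque': array([ 0.0507,  0.0385, -0.057 ]), 'gripper_width': 0.08527743293935242}
top tray_bail [(np.float64(0.85), array([0.5451, 0.2311, 0.0787]))]
top tray_tail [(np.float64(0.87), array([0.4392, 0.2349, 0.0578])), (np.float64(0.74), array([0.6413, 0.2271, 0.0201])), (np.float64(0.63), array([0.5854, 0.2271, 0.0273]))]
top tray_rod [(np.float64(0.97), array([0.64  , 0.2228, 0.0223])), (np.float64(0.63), array([0.5207, 0.2279, 0.0373]))]
top tray_floor [(np.float64(0.6), array([0.5832, 0.2286, 0.0271])), (np.float64(0.15), array([0.5438, 0.2295, 0.0782]))]
top stand [(np.float64(0.83), array([ 0.5376, -0.2293,  0.0004]))]
top stand_cradle [(np.float64(0.83), array([ 0.6324, -0.2216,  0.086 ]
[... 1346 characters left out ...]

side stand_cradle [(np.float64(0.91), array([ 0.6294, -0.2157,  0.0851])), (np.float64(0.46), array([0.519 , 0.5041, 0.0014]))]
side catch_box [(np.float64(0.87), array([ 0.7526, -0.2092,  0.011 ]))]
side nut_bin_in [(np.float64(0.97), array([ 0.5466, -0.0025,  0.0036]))]
side ball0_center [(np.float64(0.58), array([0.496 , 0.2384, 0.0361]))]
side nut0_center [(np.float64(0.71), array([ 0.4741, -0.4777, -0.0054])), (np.float64(0.53), array([0.6273, 0.1757, 0.0388]))]
side nut1_center [(np.float64(0.62), array([0.6312, 0.2775, 0.0427]))]
side chuck_key [(np.float64(0.57), array([ 0.7597, -0.0013, -0.0045]))]
side magnet [(np.float64(0.66), array([0.5176, 0.5053, 0.002 ]))]
side oil_bottle []
```

View pics/top0.png

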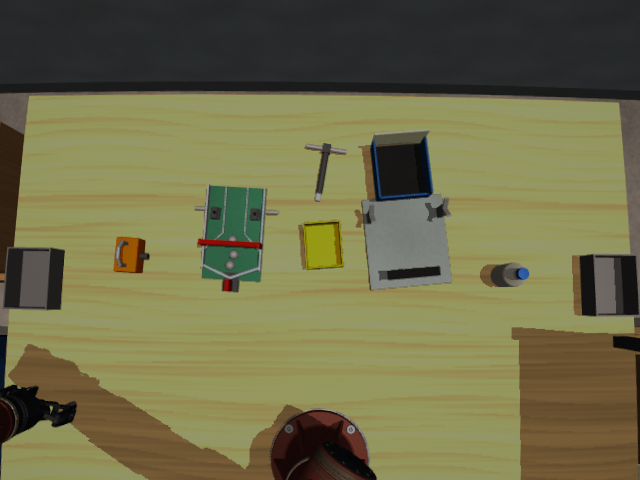

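View pics/side0.png

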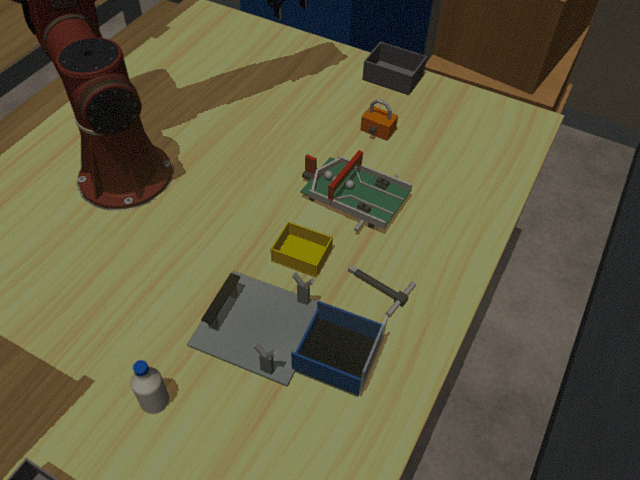

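```bash
python3 - <<'E'
from h import *
for n in ['top','side']:
    p=dict(np.load(f'shot_{n}0.npz'));P=cloud(p);im=p['pixels'].astype(int);b,g,rr=im[...,0],im[...,1],im[...,2]
    red=(rr>90)&(g<50)&(b<50)
    m=red&(abs(P[...,0]-.545)<.04)&(abs(P[...,1]-.231)<.1)
    # bar: z top
    q=P[m&(P[...,2]>.07)];
    r_=cv2.minAreaRect(q[:,:2].astype(np.float32));print(n,'bar',len(q),q.mean(0),r_,'zmax',np.percentile(q[:,2],[50,90,98]))
    l=cv2.fitLine(q[:,:2].astype(np.float32),cv2.DIST_HUBER,0,.001,.001).ravel();print(' yaw',np.degrees(np.arctan2(-l[0]*np.sign(l[1]),abs(l[1]))))
    m=red&(abs(P[...,0]-.44)<.03)&(abs(P[...,1]-.237)<.03);q=P[m];print('fin',len(q),q.mean(0),q.min(0),q.max(0))
    # stand
    S=(abs(P[...,0]-.54)<.16)&(abs(P[...,1]+.22)<.15)&(P[...,2]>.002)&(P[...,2]<.02);q=P[S];print('stand z',len(q),np.percentile(q[:,2],[5,50,95]))
    if len(q): print(cv2.minAreaRect(q[:,:2].astype(np.float32)))
    S=(abs(P[...,0]-.62)<.07)&(abs(P[...,1]+.22)<.15)&(P[...,2]>.07)&(P[...,2]<.14)&(P[...,0]<.67);q=P[S]
    for s in (q[:,1]>-.22,q[:,1]<-.22):
        k=q[s];print('cheek',len(k),k.mean(0) if len(k) else 0,k.max(0) if len(k) else 0,k.min(0) if len(k) else 0)
    S=(P[...,0]>.46)&(P[...,0]<.64)&(abs(P[...,1]-0)<.07)&(P[...,2]>.035)&(P[...,2]<.06);q=P[S];print('bin',cv2.minAreaRect(q[:,:2].astype(np.float32)))
    S=(P[...,0]>.64)&(P[...,0]<.86)&(abs(P[...,1]+.21)<.12)&(P[...,2]>.055);q=P[S];print('box',cv2.minAreaRect(q[:,:2].astype(np.float32)))
    # crop upsample
    a=p['pixels'];u=w2px(p,[[.56,.23,.03],[.6,-.22,.05]])
    for i,(x,y) in enumerate(u.astype(int)):
        c=a[max(0,y-75):y+75,max(0,x-100):x+100];cv2.imwrite(f'pics/c_{n}{i}.png',cv2.resize(c,None,fx=4,fy=4,interpolation=cv2.INTER_CUBIC))
E
```

```text
top bar 291 [0.5451 0.2313 0.0923] ((0.5448417663574219, 0.23276828229427338), (0.15290923416614532, 0.012902172282338142), 87.59610748291016) zmax [0.0922 0.0953 0.0967]
 yaw -2.600305
fin 55 [0.4419 0.2391 0.0687] [0.4285 0.232  0.0207] [0.4574 0.254  0.0837]
stand z 7917 [0.0026 0.0094 0.0143]
((0.5400646924972534, -0.22006860375404358), (0.2994614541530609, 0.3200231194496155), 89.9406967163086)
cheek 106 [ 0.6236 -0.1226  0.0914] [ 0.6697 -0.1153  0.1085] [ 0.5977 -0.1468  0.0702]
cheek 119 [ 0.6423 -0.3105  0.0915] [ 0.6662 -0.3036  0.1052] [ 0.6175 -0.3197  0.0729]
bin ((0.5494673252105713, -0.0015970878303050995), (0.12030471116304398, 0.09617260098457336), 4.983579158782959)
box ((0.739146888256073, -0.2158067673444748), (0.19662468135356903, 0.20265041291713715), 0.48235493898391724)
side bar 177 [0.546  0.2281 0.0921] ((0.545891284942627, 0.23155111074447632), (0.15207958221435547, 0.013644633814692497), 86.68101501464844) zmax [0.0922 0.0951 0.0971]
 yaw -2.7720842
fin 24 [0.4419 0.2365 0.077 ] [0.4294 0.2287 0.0706] [0.4562 0.2421 0.0809]
stand z 9090 [0.0028 0.0093 0.0143]
((0.540044903755188, -0.22015498578548431), (0.2995592951774597, 0.31985682249069214), 89.96320343017578)
cheek 171 [ 0.6224 -0.1267  0.0888] [ 0.6476 -0.1139  0.1062] [ 0.5995 -0.1354  0.0701]
cheek 199 [ 0.6404 -0.3132  0.0895] [ 0.6657 -0.3017  0.107 ] [ 0.6161 -0.3209  0.0701]
bin ((0.5509315729141235, -0.004325643181800842), (0.12162009626626968, 0.10238637030124664), 4.691802501678467)
box ((0.7393913269042969, -0.21869724988937378), (0.19820432364940643, 0.2021063268184662), 0.10695665329694748)
```

```bash
cat >> h.py <<'E'
TY=np.radians(-2.9); SY=np.radians(5.5)
BAR=np.array([.5454,.2318,.080]); ST=np.array([.5372,-.2272,0])
E
python3 - <<'E'
from h import *
for k in (0,np.pi):
    a=r.ik([BAR[0],BAR[1],.2],down(TY+k));b=r.ik([*ST[:2],.2],down(SY+k))
    c=r.ik([.433,-.237,.12],down(SY+np.pi/2+k));print(k,a,b,c)
print(r.ik([.433,-.237,.12],down(SY-np.pi/2)))
E
```

```text
0 [0.1814 0.0772 0.0121 1.5057 0.     1.8028] [-0.6242  0.0486 -0.0175  1.5046  0.      0.8506] [-0.7665 -0.2164 -0.4142  1.3731  0.     -0.8625]
3.141592653589793 [ 0.1814  0.0772  0.0121  1.5057  0.     -1.3388] [-0.6242  0.0486 -0.0175  1.5046  0.     -2.291 ] [-0.7665 -0.2164 -0.4142  1.3731  0.      2.2791]
[-0.7665 -0.2164 -0.4142  1.3731  0.      2.2791]
```

View pics/c_top0.png

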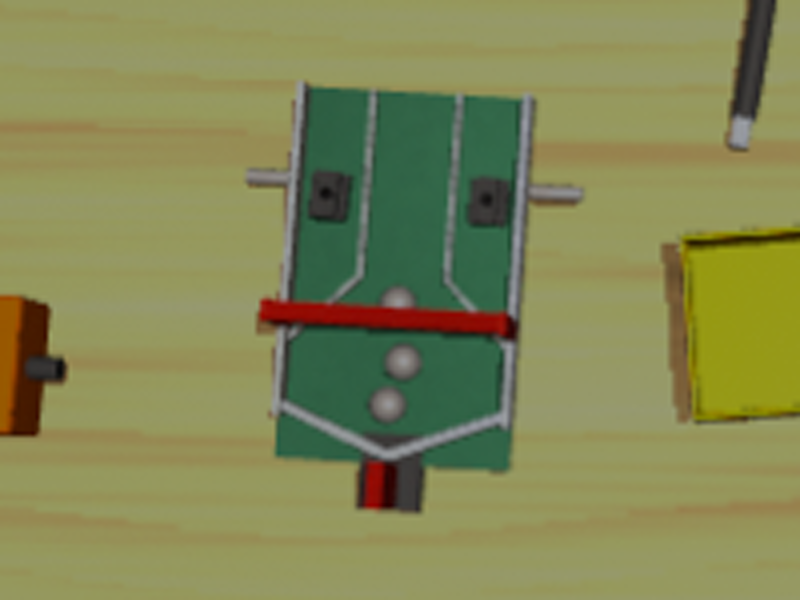

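View pics/c_side0.png

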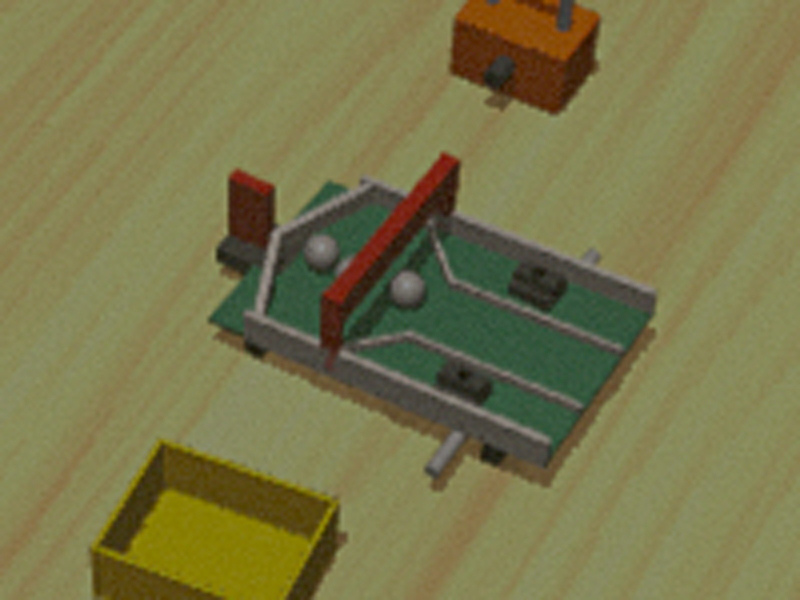

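```bash
python3 - <<'E'
from h import *
q=down(TY)
r.movep([BAR[0],BAR[1],.19],q)
print(r.move_linear([BAR[0],BAR[1],.061],speed=.1,until_force=8))
s=sense();print(s['t'],s['eef_pos'],s['force'])
effector.grasp(100)
s=sense();print(s['t'],s['eef_pos'],s['force'],s['gripper_width'])
r.move_linear([BAR[0],BAR[1],.085],speed=.04)
s=sense();print(s['t'],s['force'],s['torque'],s['gripper_width'])
p=imaging.read_camera('side');save(p,'lift_s.png')
for n in('top',): p=imaging.read_camera(n);save(p,'lift_t.png')
u=imaging.read_camera('side')['pixels'][100:260,260:460];cv2.imwrite('pics/lift_sc.png',cv2.resize(u,None,fx=3.5,fy=3.5))
E
```

```text
False
4.7333 [0.546  0.2319 0.0618] [-0.1681 -0.5965  0.5116]
5.4083 [0.5455 0.2318 0.0613] [-0.7992 -0.225   2.8205] 0.010219245982713827
6.1583 [ 0.2783  0.631  -6.6866] [ 0.0152 -0.0226  0.0034] 0.01030349457959793
```

View pics/lift_sc.png

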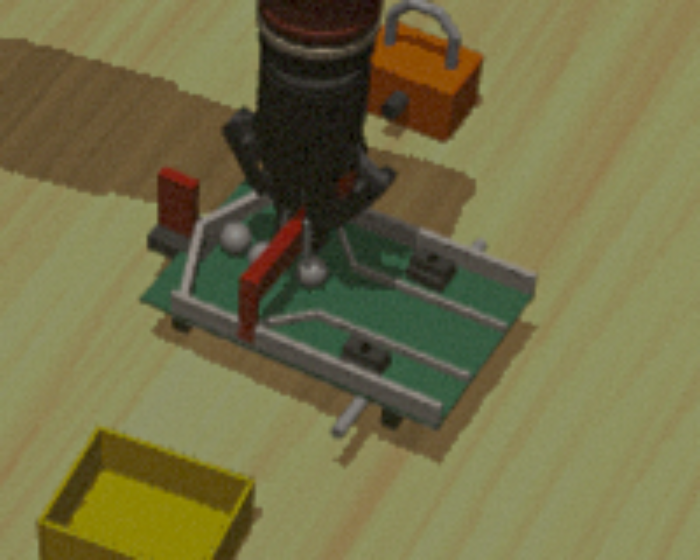

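The tray is lifted level (crop: balls around (235,235)–(312,270), nuts at (365,350) and (432,268)). I'll carry it above the stand and check alignment there.

```bash
python3 - <<'E'
from h import *
r.move_linear([BAR[0],BAR[1],.20],speed=.08)
r.move_linear([ST[0],ST[1],.20],speed=.12,attitude=down(SY))
r.wait(.3)
s=sense();print(s['t'],s['eef_pos'],s['force'],s['gripper_width'])
for n in('top','side'):
    p=imaging.read_camera(n);save(p,f'over_{n}.png');P=cloud(p)
    np.savez(f'shot_{n}1.npz',**{k:p[k] for k in ['pixels','depth','mtx','dist','world_to_cam']})
    for k in ['tray_rod','tray_tail','tray_floor','stand_cradle','ball0_center']:
        print(n,k,[(np.round(d['p'],2),np.round(d['centre'],4)) for d in spotter.place_of(p,k)][:4])
    x,y=w2px(p,[.6,-.22,.15])[0].astype(int)
    c=p['pixels'][max(0,y-75):y+75,max(0,x-100):x+100];cv2.imwrite(f'pics/overc_{n}.png',cv2.resize(c,None,fx=4,fy=4,interpolation=cv2.INTER_CUBIC))
E
```

```text
12.175 [ 0.5372 -0.2272  0.2   ] [-0.111   0.4743 -7.1569] 0.010302108055077896
top tray_rod [(np.float64(0.6), array([ 0.631 , -0.2193,  0.1589]))]
top tray_tail []
top tray_floor [(np.float64(0.58), array([ 0.5766, -0.2263,  0.1657])), (np.float64(0.57), array([0.5169, 0.5039, 0.0008])), (np.float64(0.36), array([ 0.7519, -0.2076,  0.0131]))]
top stand_cradle [(np.float64(0.6), array([ 0.5751, -0.2253,  0.1658]))]
top ball0_center []
side tray_rod [(np.float64(0.95), array([ 0.6305, -0.219 ,  0.1596])), (np.float64(0.47), array([ 0.5168,  0.5047, -0.0007]))]
side tray_tail [(np.float64(0.94), array([ 0.4322, -0.2356,  0.194 ]))]
side tray_floor [(np.float64(0.88), array([ 0.5781, -0.2232,  0.1654]))]
side stand_cradle []
side ball0_center [(np.float64(0.61), array([ 0.471 , -0.2259,  0.1728]))]
```

View pics/overc_top.png

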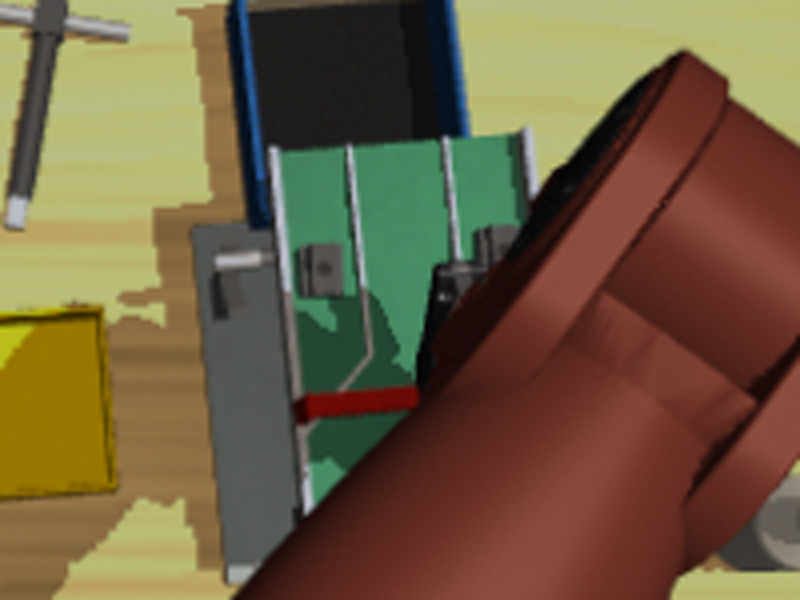

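View pics/overc_side.png

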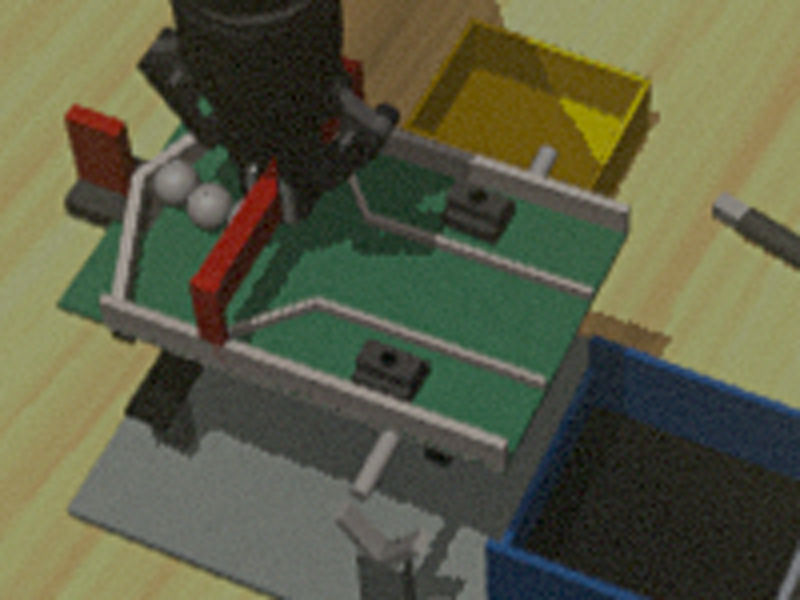

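Aligned: rod end (245,258 in the top crop) stands over the cheek notch, and all balls and both nuts are still aboard. Lowering.

```bash
python3 - <<'E'
from h import *
r.move_linear([ST[0],ST[1],.135],speed=.06)
s=sense();print(s['t'],s['eef_pos'],s['force'])
print(r.move_linear([ST[0],ST[1],.120],speed=.02,until_force=5))
s=sense();print(s['t'],s['eef_pos'],s['force'],s['torque'])
for n in('top','side'):
    p=imaging.read_camera(n)
    x,y=w2px(p,[.6,-.22,.15])[0].astype(int)
    c=p['pixels'][max(0,y-75):y+75,max(0,x-100):x+100];cv2.imwrite(f'pics/seat_{n}.png',cv2.resize(c,None,fx=4,fy=4,interpolation=cv2.INTER_CUBIC))
    print([(np.round(d['p'],2),np.round(d['centre'],4)) for d in spotter.place_of(p,'tray_rod')][:2])
E
```

```text
14.0083 [ 0.5375 -0.2274  0.1356] [ 1.1473 -0.0343 -6.4431]
True
14.5667 [ 0.5373 -0.2272  0.1242] [0.4022 0.7352 5.6722] [-0.0541 -0.0428  0.0878]
[(np.float64(0.64), array([ 0.6329, -0.2171,  0.0832]))]
[(np.float64(0.61), array([ 0.6326, -0.2182,  0.0846])), (np.float64(0.59), array([ 0.7527, -0.2066,  0.0113]))]
```

View pics/seat_side.png

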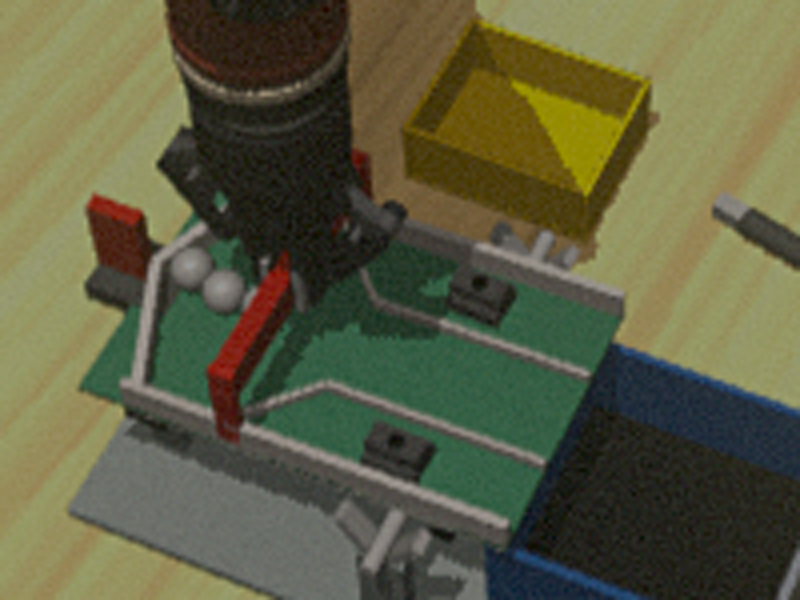

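Rod sits in both V's (at about (385,540) and (540,245)). Letting go and checking.

```bash
python3 - <<'E'
from h import *
effector.ungrasp(); r.wait(.2)
r.move_linear([ST[0],ST[1],.24],speed=.15)
s=sense();print(s['t'],s['eef_pos'],s['force'],s['gripper_width'])
x=np.array([np.cos(SY),np.sin(SY),0])
t=ST-.105*x; print(t)
r.movep([t[0],t[1],.24],down(SY-np.pi/2) if 0 else down(SY+np.pi/2))
print(sense()['qpos'],sense()['t'])
for n in('top','side'):
    p=imaging.read_camera(n);P=cloud(p);save(p,f'rel_{n}.png')
    for k in ['tray_rod','tray_tail','tray_bail','nut0_center','nut1_center','ball0_center']:
        print(n,k,[(np.round(d['p'],2),np.round(d['centre'],4)) for d in spotter.place_of(p,k)][:3])
    im=p['pixels'].astype(int);red=(im[...,2]>90)&(im[...,1]<50)&(im[...,0]<50)
    m=red&(abs(P[...,0]-t[0])<.03)&(abs(P[...,1]-t[1])<.03)&(P[...,2]<.16);q=P[m]
    if len(q): print('fin',len(q),q.mean(0),q.min(0),q.max(0))
    m=red&(abs(P[...,0]-ST[0])<.04)&(abs(P[...,1]-ST[1])<.09)&(P[...,2]<.17)&(P[...,2]>.13);q=P[m]
    if len(q): print('bar',len(q),cv2.minAreaRect(q[:,:2].astype(np.float32)),np.percentile(q[:,2],[50,90,98]))
    x_,y_=w2px(p,[.6,-.22,.15])[0].astype(int)
    c=p['pixels'][max(0,y_-75):y_+75,max(0,x_-100):x_+100];cv2.imwrite(f'pics/relc_{n}.png',cv2.resize(c,None,fx=4,fy=4,interpolation=cv2.INTER_CUBIC))
E
```

```text
16.6083 [ 0.5369 -0.227   0.239 ] [ 0.5341  0.3663 -0.2975] 0.08543062610197097
[ 0.4327 -0.2373  0.    ]
[-0.7672 -0.2189 -0.1991  1.591   0.     -0.8623] 18.125
top tray_rod [(np.float64(0.7), array([ 0.631 , -0.2195,  0.0802]))]
top tray_tail [(np.float64(0.89), array([ 0.432 , -0.2359,  0.1214])), (np.float64(0.64), array([ 0.6306, -0.2192,  0.0847]))]
top tray_bail [(np.float64(0.73), array([ 0.538 , -0.2276,  0.1427]))]
top nut0_center [(np.float64(0.59), array([ 0.623 , -0.2724,  0.1038])), (np.float64(0.15), array([ 0.6111, -0.1635,  0.1034]))]
top nut1_center [(np.float64(0.63), array([ 0.6126, -0.1645,  0.1004])), (np.float64(0.2), array([ 0.7593,  0.0002, -0.0046]))]
top ball0_center [(np.float64(0.5), array([ 0.4715, -0.227 ,  0.1004])), (np.float64(0.29), array([ 0.5138, -0.2308,  0.0991]))]
bar 322 ((0.5367497205734253, -0.22528743743896484), (0.011933308094739914, 0.1515190750360489), 5.508297443389893) [0.155  0.158  0.1591]
side tray_rod [(np.float64(0.63), array([ 0.6303, -0.2191,  0.0842]))]
side tray_tail [(np.float64(0.87), array([ 0.4349, -0.2373,  0.1221]))]
side tray_bail [(np.float64(0.67), array([ 0.5342, -0.2228,  0.1421])), (np.float64(0.61), array([ 0.7562, -0.2092,  0.009 ]))]
side nut0_center [(np.float64(0.68), array([ 0.6277, -0.2727,  0.1035]))]
side nut1_center [(np.float64(0.45), array([ 0.611 , -0.1694,  0.1058]))]
side ball0_center [(np.float64(0.46), array([ 0.472 , -0.2288,  0.1004]))]
fin 17 [ 0.4242 -0.2386  0.1398] [ 0.4182 -0.2421  0.1371] [ 0.4295 -0.2344  0.1457]
bar 348 ((0.5372952818870544, -0.22610652446746826), (0.015248054638504982, 0.15600982308387756), 5.477146148681641) [0.1545 0.1569 0.1587]
```

View pics/relc_top.png

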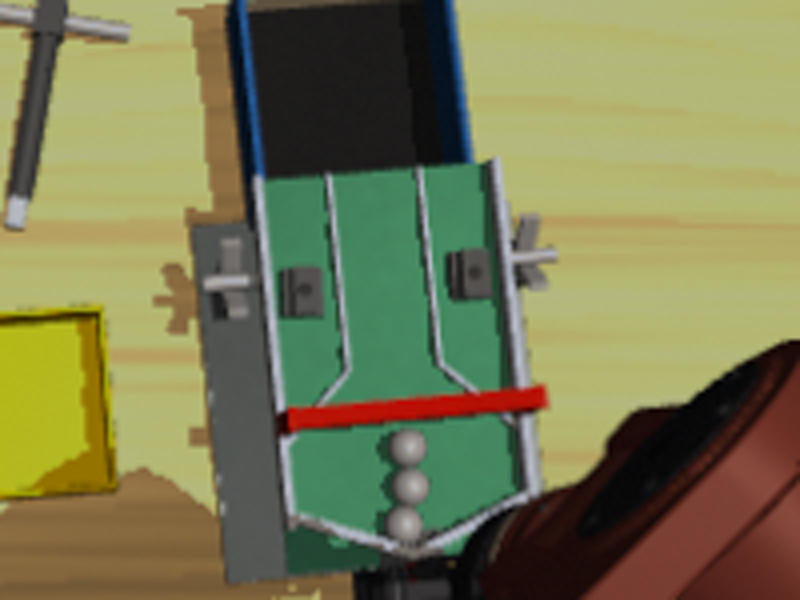

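View pics/relc_side.png

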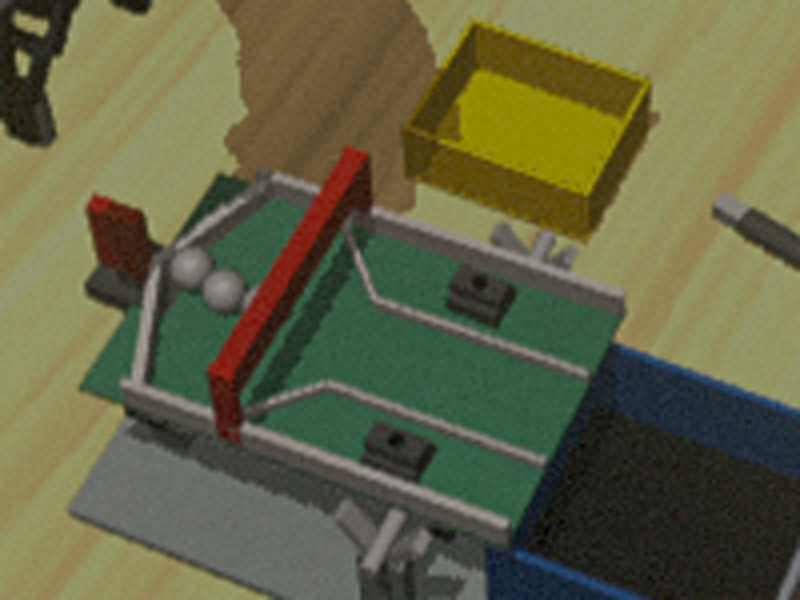

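```bash
cat >> h.py <<'E'
XS=np.array([np.cos(SY),np.sin(SY),0]);YS=np.array([-np.sin(SY),np.cos(SY),0])
C=ST+.095*XS+np.array([0,0,.085])
TCP0=ST-.105*XS+np.array([0,0,.103])
def tip(th):
    Rr=R.from_rotvec(YS*np.radians(th)); w=down(SY+np.pi/2)
    M0=R.from_quat([w[1],w[2],w[3],w[0]])
    return C+Rr.apply(TCP0-C), quat((Rr*M0).as_matrix())
def crop(n,name):
    p=imaging.read_camera(n);x,y=w2px(p,[.62,-.22,.13])[0].astype(int)
    c=p['pixels'][max(0,y-75):y+75,max(0,x-100):x+100];cv2.imwrite(f'pics/{name}.png',cv2.resize(c,None,fx=4,fy=4,interpolation=cv2.INTER_CUBIC));return p
E
python3 - <<'E'
from h import *
for th in (5,10,15,20): print(th,tip(th)[0],r.ik(*tip(th)))
p0,q0=tip(0)
print(r.move_linear(p0,speed=.1,until_force=8)); s=sense();print(s['t'],s['eef_pos'],s['force'])
effector.grasp(50); s=sense();print(s['force'],s['gripper_width'])
for th in (2.5,5,7.5,10):
    r.move_linear(tip(th)[0],speed=.03,attitude=tip(th)[1]); s=sense();print(s['t'],th,s['eef_pos']-tip(th)[0],s['force'])
crop('side','tip10a')
r.wait(.7)
crop('top','tip10t');crop('side','tip10b');print(sense()['t'])
E
```

```text
5 [ 0.435  -0.237   0.1204] [-0.7234 -0.1148 -0.3247  1.4205 -0.0637 -0.8175]
10 [ 0.4388 -0.2367  0.1375] [-0.6815 -0.0131 -0.2037  1.5052 -0.1221 -0.7699]
15 [ 0.4441 -0.2362  0.1542] [-0.642   0.0948 -0.076   1.5957 -0.175  -0.7208]
20 [ 0.4508 -0.2355  0.1703] [-0.605   0.2093  0.0597  1.6924 -0.2224 -0.6705]
False
20.3417 [ 0.433  -0.2376  0.1037] [ 0.2743  0.0843 -0.1615]
[-0.2702 -0.5198  1.9813] 0.00957111801942461
21.4583 2.5 [-0.      0.     -0.0003] [-0.4013 -2.2617 -1.5545]
21.9 5 [-0.      0.0001 -0.0003] [-0.224  -1.3419 -2.9917]
22.3417 7.5 [-0.0001  0.0001 -0.0002] [ 0.3229 -0.5714 -2.9962]
22.7833 10 [-0.0001  0.     -0.0002] [-0.6896 -0.2021 -2.4043]
23.6333
```

View pics/tip10b.png

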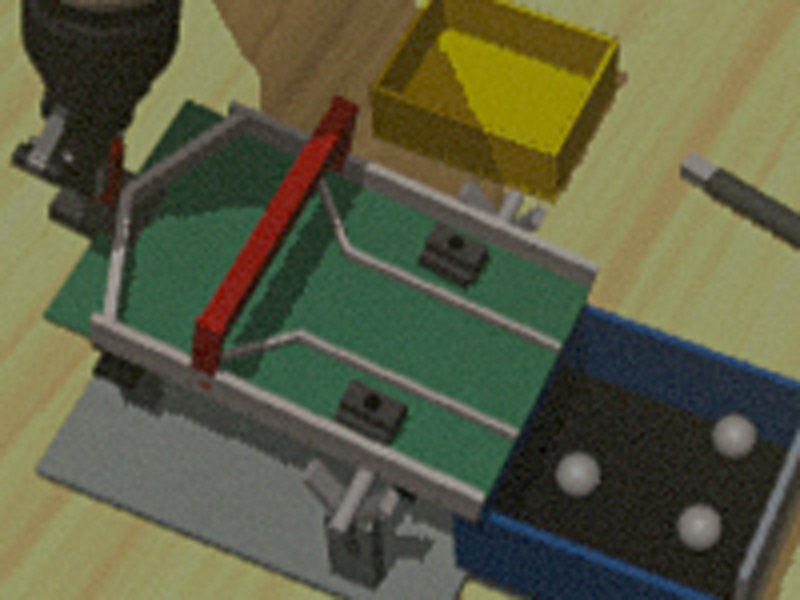

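View pics/tip10t.png

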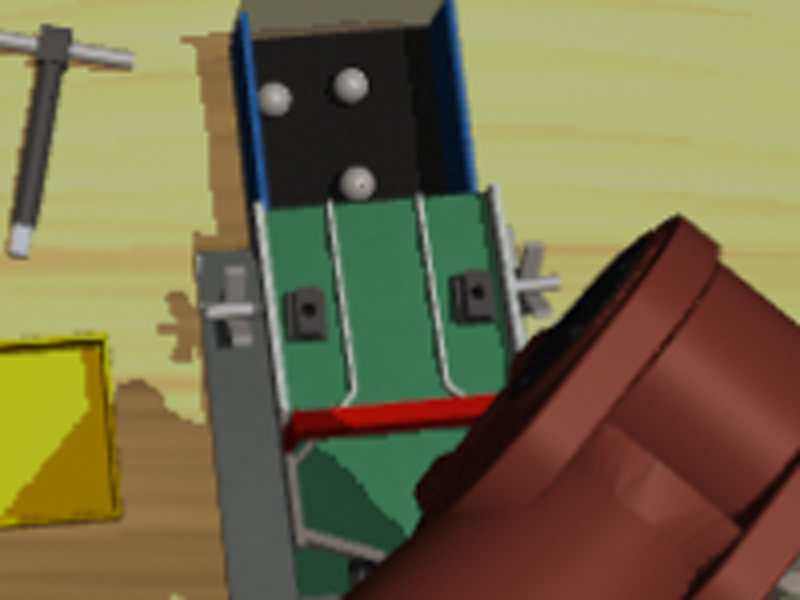

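All three balls are in the catch box ((578,473), (735,437), (698,526) in the side crop) and both nuts are still on the tray. Lowering and letting go.

```bash
python3 - <<'E'
from h import *
for th in (6.5,3,0):
    r.move_linear(tip(th)[0],speed=.035,attitude=tip(th)[1])
s=sense();print(s['t'],s['force'])
effector.ungrasp(); r.wait(.3)
p0,q0=tip(0)
r.move_linear(p0+[0,0,.12],speed=.15)
s=sense();print(s['t'],s['force'])
for n in('top','side'):
    p=crop(n,'low_'+n);P=cloud(p)
    for k in ['tray_rod','tray_bail','nut0_center','nut1_center','ball0_center','nut_bin_in']:
        print(n,k,[(np.round(d['p'],2),np.round(d['centre'],4)) for d in spotter.place_of(p,k)][:3])
    im=p['pixels'].astype(int)
    # dark pixels on tray front
    V=P-ST;X=V@XS;Y=V@YS
    m=(X>.04)&(X<.145)&(abs(Y)<.068)&(abs(Y)>.031)&(im.sum(-1)<200)&(im.max(-1)-im.min(-1)<25)&(P[...,2]>.1)
    for sg in (1,-1):
        q=P[m&(Y*sg>0)]
        if len(q)>5:
            print(' nut',sg,len(q),q.mean(0),cv2.minAreaRect(np.c_[X[m&(Y*sg>0)],Y[m&(Y*sg>0)]].astype(np.float32)),np.percentile(q[:,2],[5,50,95]))
E
```

```text
25.0833 [-0.7214  1.297  -1.2867]
27.05 [-0.6137  0.0987 -0.687 ]
top tray_rod [(np.float64(0.93), array([ 0.6305, -0.2179,  0.0845]))]
top tray_bail [(np.float64(0.94), array([ 0.5371, -0.229 ,  0.1418]))]
top nut0_center [(np.float64(0.51), array([ 0.6216, -0.271 ,  0.1017]))]
top nut1_center [(np.float64(0.71), array([ 0.6146, -0.1677,  0.1029]))]
top ball0_center [(np.float64(0.47), array([ 0.7921, -0.1495,  0.0288]))]
top nut_bin_in [(np.float64(0.75), array([ 0.5528, -0.0017,  0.0052]))]
 nut 1 38 [ 0.6126 -0.1603  0.1078] ((0.08162778615951538, 0.057433146983385086), (0.031100254505872726, 0.015847738832235336), 12.234158515930176) [0.1013 0.109  0.1136]
 nut -1 53 [ 0.6238 -0.2656  0.1074] ((0.08255736529827118, -0.049527596682310104), (0.025235876441001892, 0.02825876511633396), 76.65290832519531) [0.1016 0.106  0.1151]
side tray_rod [(np.float64(0.63), array([ 0.6322, -0.2176,  0.0882]))]
side tray_bail [(np.float64(0.77), array([ 0.5342, -0.2248,  0.1398]))]
side nut0_center [(np.float64(0.66), array([ 0.6262, -0.2743,  0.1029]))]
side nut1_center [(np.float64(0.57), array([ 0.6127, -0.1666,  0.1072]))]
side ball0_center [(np.float64(0.47), array([ 0.7929, -0.15  ,  0.0248]))]
side nut_bin_in [(np.float64(0.59), array([ 0.551 , -0.001 ,  0.0045]))]
 nut 1 147 [ 0.6155 -0.1695  0.1084] ((0.08206825703382492, 0.05264705792069435), (0.026440734043717384, 0.032209981232881546), 87.87696075439453) [0.1017 0.1093 0.1146]
 nut -1 164 [ 0.6275 -0.2738  0.1088] ((0.08451414108276367, -0.05248439311981201), (0.024635232985019684, 0.031392816454172134), 88.46552276611328) [0.1019 0.1095 0.1145]
```

View pics/low_top.png

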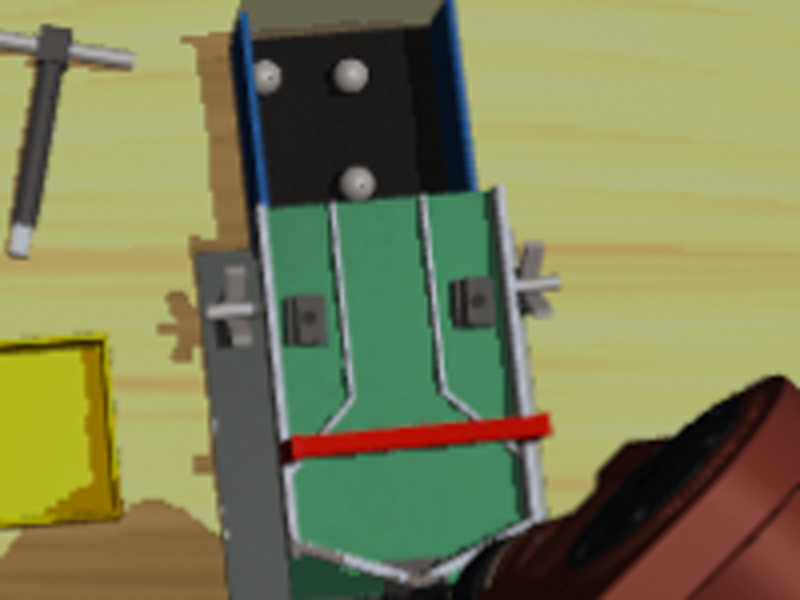

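View pics/low_side.png

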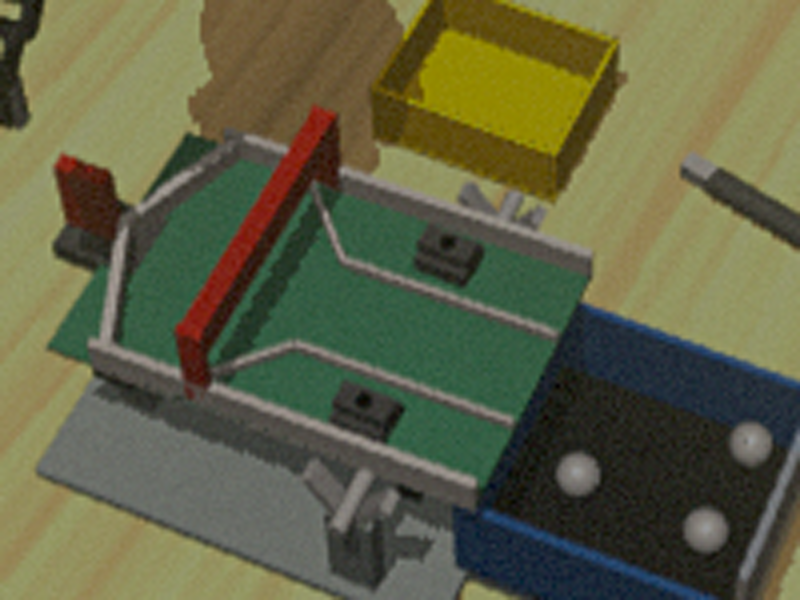

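```bash
cat >> h.py <<'E'
BIN=np.array([.5507,-.0025,0])
def pick(n):
    r.movep([n[0],n[1],.2],down(SY))
    print('hit',r.move_linear([n[0],n[1],.0965],speed=.1,until_force=6)); s=sense();print(s['t'],s['eef_pos'],s['force'])
    effector.grasp(40); s=sense();print(s['gripper_width'],s['force'])
    r.move_linear([n[0],n[1],.13],speed=.06); s=sense();print(s['t'],s['gripper_width'],s['force'])
def drop(off):
    b=BIN+off*YS
    p=sense()['eef_pos'];r.move_linear([p[0],p[1],.19],speed=.15)
    r.move_linear([b[0],b[1],.13],speed=.2)
    r.move_linear([b[0],b[1],.048],speed=.1); print('w',sense()['gripper_width'])
    effector.ungrasp(); r.wait(.1)
    r.move_linear([b[0],b[1],.2],speed=.2); print(sense()['t'])
E
python3 - <<'E'
from h import *
n=ST+.082*XS+.0527*YS; print(n)
pick(n)
crop('side','n1')
E
```

```text
[ 0.6138 -0.1669  0.    ]
hit False
30.5667 [ 0.6143 -0.1671  0.0974] [-0.3431 -0.4349  0.0643]
0.028629742097819124 [-0.1738  1.3533  2.7522]
31.825 0.029225267491886992 [ 0.4237  0.2069 -0.7001]
```

View pics/n1.png

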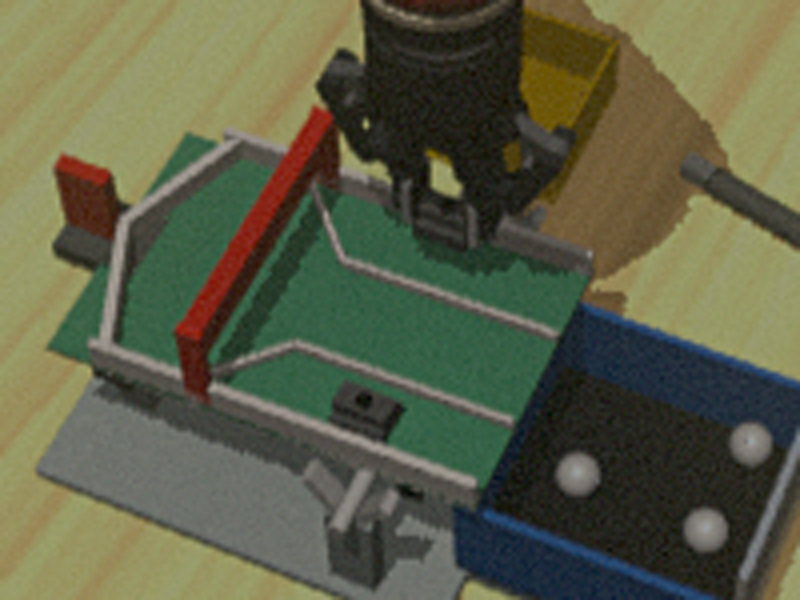

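The nut is held between the pads at (440,220), and the tray is undisturbed.

```bash
python3 - <<'E'
from h import *
drop(.02)
n=ST+.0835*XS-.0530*YS; print(n)
pick(n)
crop('side','n2')
E
```

```text
w 0.029111733081515975
36.1667
[ 0.6254 -0.272   0.    ]
hit False
38.5 [ 0.6259 -0.2723  0.0975] [ 0.2122 -0.0148  0.8073]
0.028811998048440098 [-0.4758 -0.0444  2.6281]
39.7583 0.028982085771973132 [-0.017   0.2928 -0.9605]
```

View pics/n2.png

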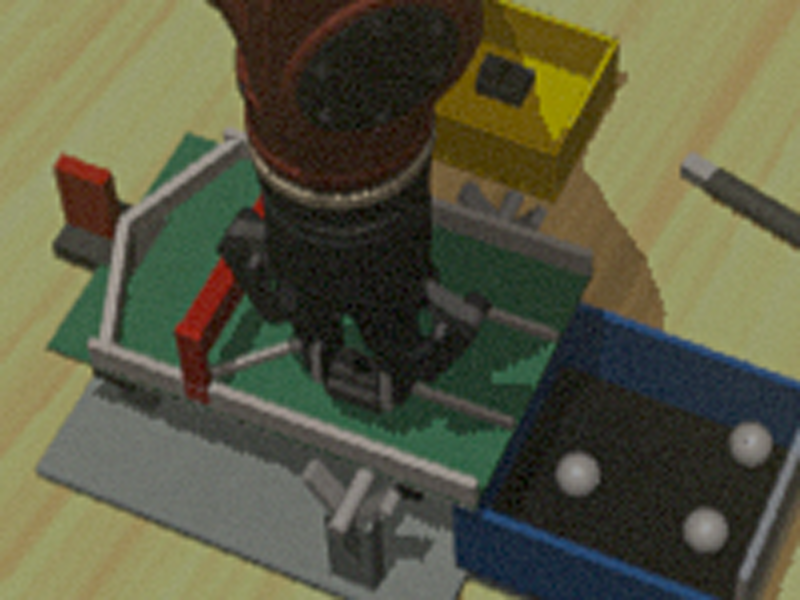

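The first nut lies in the bin at (505,78) and the second is gripped at (355,375).

```bash
python3 - <<'E'
from h import *
drop(-.021)
p=sense()['eef_pos'];r.move_linear([.45,.1,.3],speed=.25);r.wait(.5)
for n in('top','side'):
    p=imaging.read_camera(n);save(p,f'end_{n}.png')
    for k in ['tray_rod','tray_bail','nut0_center','nut1_center','ball0_center','chuck_key','magnet','oil_bottle']:
        print(n,k,[(np.round(d['p'],2),np.round(d['centre'],4)) for d in spotter.place_of(p,k)][:3])
    x,y=w2px(p,[.6,-.15,.05])[0].astype(int)
    c=p['pixels'][max(0,y-100):y+100,max(0,x-130):x+130];cv2.imwrite(f'pics/endc_{n}.png',cv2.resize(c,None,fx=3,fy=3,interpolation=cv2.INTER_CUBIC))
s=sense();print(s['t'],s['force'])
E
```

```text
w 0.02886881685922181
44.4
top tray_rod [(np.float64(0.77), array([ 0.6324, -0.2186,  0.0871])), (np.float64(0.28), array([0.5474, 0.016 , 0.0128]))]
top tray_bail [(np.float64(0.8), array([ 0.5375, -0.2269,  0.1442])), (np.float64(0.51), array([ 0.4699, -0.481 ,  0.0043])), (np.float64(0.38), array([ 0.6307, -0.2232,  0.0829]))]
top nut0_center [(np.float64(0.47), array([ 0.549 , -0.0251,  0.0117]))]
top nut1_center [(np.float64(0.46), array([0.5453, 0.0157, 0.0133])), (np.float64(0.34), array([ 0.4725, -0.4799,  0.0025]))]
top ball0_center [(np.float64(0.42), array([ 0.79  , -0.1504,  0.0254]))]
top chuck_key [(np.float64(0.83), array([ 0.7592,  0.0007, -0.0062]))]
top magnet [(np.float64(0.68), array([ 0.5181,  0.5049, -0.0005]))]
top oil_bottle [(np.float64(0.65), array([ 0.4731, -0.4792,  0.0004]))]
side tray_rod [(np.float64(0.57), array([ 0.6324, -0.2203,  0.0832]))]
side tray_bail [(np.float64(0.96), array([ 0.5333, -0.2262,  0.1414]))]
side nut0_center [(np.float64(0.68), array([ 0.5399, -0.2265,  0.1399])), (np.float64(0.56), array([ 0.5511, -0.0236,  0.0136])), (np.float64(0.31), array([ 0.4325, -0.2349,  0.1191]))]
side nut1_center [(np.float64(0.7), array([ 0.5784, -0.2239,  0.0894])), (np.float64(0.5), array([0.549 , 0.0128, 0.0129]))]
side ball0_center [(np.float64(0.51), array([ 0.7926, -0.1501,  0.0246]))]
side chuck_key [(np.float64(0.68), array([ 0.7601, -0.0015, -0.001 ])), (np.float64(0.21), array([ 0.5791, -0.2205,  0.0904]))]
side magnet [(np.float64(0.62), array([ 0.5215,  0.505 , -0.0032])), (np.float64(0.33), array([ 0.4326, -0.2364,  0.1164])), (np.float64(0.24), array([ 0.7938, -0.2078,  0.0249]))]
side oil_bottle [(np.float64(0.83), array([ 0.474 , -0.4816, -0.0025])), (np.float64(0.62), array([ 0.5385, -0.2243,  0.063 ]))]
46.7083 [ 0.4373 -0.2217  0.5172]
```

View pics/endc_top.png

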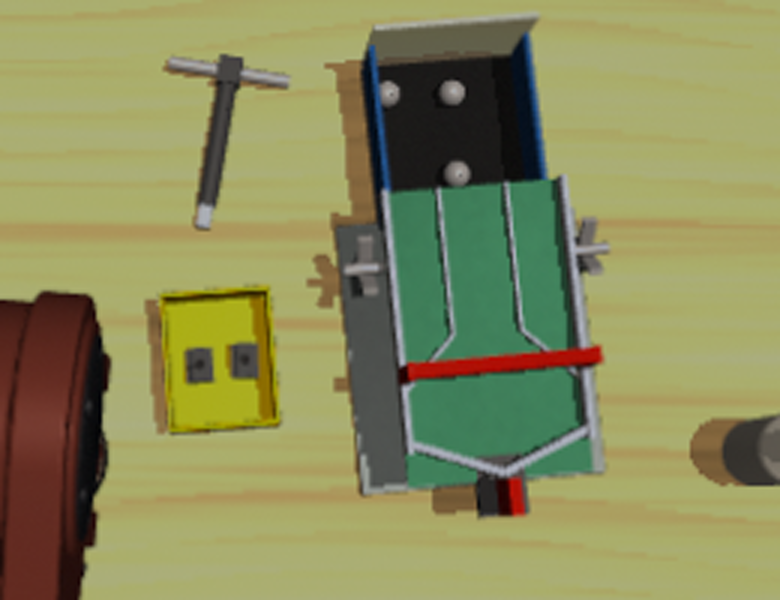

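View pics/endc_side.png

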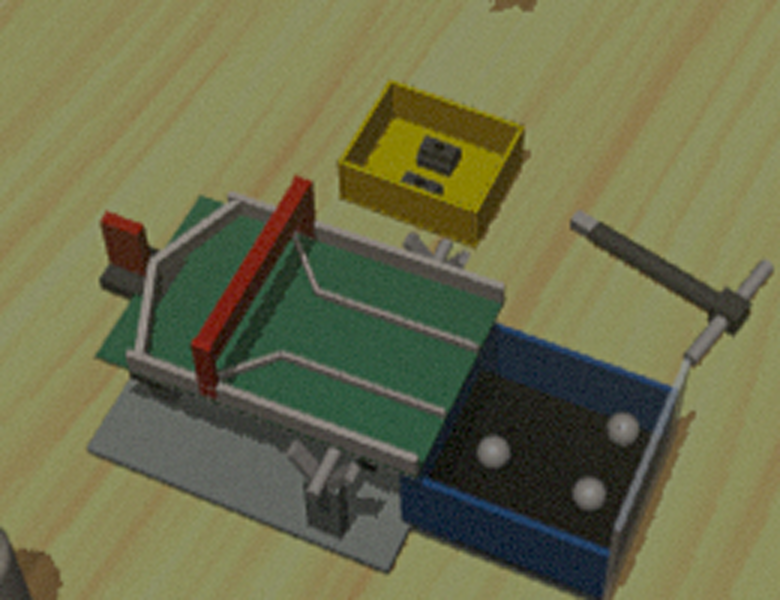

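Both nuts lie flat in the bin ((200,365) and (245,360) in the top crop). The three balls are in the catch box, and the tray is seated level. Handing in.

```bash
python3 -c "
from h import *
print(ticket.close_job(), sense()['t'])"
```

```text
the job is handed in; nothing more can be done
the job is handed in; nothing more can be done
```

The job is done and handed in at about 47 s of the 72 s allowed; the hand-in gives no verdict.

I carried the loaded tray by its bridge bar and set it in the V-notches. I then tipped it about 10° by the tail fin, and all three balls rolled into the catch box. After lowering the tray and letting go, I put both nuts in the yellow bin.

**Last checks (both cameras):**
- **Tray:** seated, with the rod found at (0.632, -0.219, 0.085) against an expected cradle point of (0.632, -0.218, 0.085).
- **Balls:** all three are in the catch box. The one nearest a side wall sits at about y +52 mm in the box frame; the limit is 66 mm.
- **Nuts:** both lie flat on the bin floor, about 20 mm either side of its centre.
- **Bystanders:** the chuck key, lifting magnet and oil bottle are within a few mm of where they were first found. The side camera missed the bottle in its first picture, so its position there rests on the top camera.
- **Robot:** clear of everything, with about 0.7 N residual on the force sensor.

**Disagreements:** In the last side picture the network's top-scoring nut hits were on the empty tray and bridge bar. The pictures and the top camera show both nuts in the bin, so I took those as false hits.

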